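# Lock the training-head stand with its cam lever

### The job

Lock the split collar of the training-head stand on the salon counter: tighten the star nut until the cam lever, as you swing it shut, starts to meet firm resistance when it stands about straight out from the collar (in line with the skewer), then close the lever fully home against its stop and let go. The collar must end neither too loose nor too tight; do not force anything, and leave the spray bottle, timer and wax jar where they stand.

Things in the scene. Friction and masses are not known exactly. Their poses are not given: they have to be found in the camera images.
- stand: Desktop stand fixed to the counter: dark disc base 156 mm across, 20 mm high, tube 33 mm across, dark split collar 48 mm across from 114 to 146 mm high. Origin under the base's centre, z up. A horizontal skewer runs along its y axis at x = -34 mm, 130 mm high, through ears in front of the collar (y -17 to 17, x to -44 mm): star nut on the -y end, cam lever on the +y end.
- tube: Steel inner tube 26 mm across in the collar, with a black rubber cone 42 mm wide on top that ends 188 mm above the counter; fixed, same origin and axes as the stand; the star nut belongs to it. The squeeze of the collar starts once the slack is taken up, very softly over the first 0.8 mm of further travel, then by 33 to 50 N per mm.
- nut (a joint): Angle (rad) of the black four-pronged star nut about the skewer (stand's y). It grows as the nut is tightened: the top prong moves to the stand's +x. A prong points along x = sin a, z = cos a in the stand's frame, a = this value plus any multiple of pi/2. Each rad takes up 1.5 mm of slack. The slack at the start is hidden and must be felt: 0.9 to 5 rad of tightening are needed.
- nut_centre (a point): Centre of the star nut, at (-34, -50, 130) mm in the stand's frame; its axes turn with the nut. Four prongs 9 mm thick, 14 mm long along the axis, reaching 34 mm out; hub radius 12 mm. Stiff: 0.33 N m (11 N near a prong's end), more under load; stays where left. Pushed from above, a prong goes well from near upright to 70 deg past; one leaning over 27 deg against the push jams.
- lever (a joint): Angle (rad) of the flat metal cam lever about its vertical pivot: 0 open (pointing 149 deg anticlockwise from the stand's +x, seen from above), 2.6 closed on its stop (along the stand's +x, beside the collar). Closes clockwise from above; at 1.03 it points straight out along the stand's +y. Its cam takes up 4.8 mm * (0.77 - cos(value + 0.69)); past 2.45 it is over centre and shuts itself.
- lever_pivot (a point): The lever's pivot, at (-34, 40, 130) mm in the stand's frame; x along the lever. It turns freely (0.03 N m) while there is slack. With the nut set right 3.5 mm (+-0.7) of slack is left to the cam: the pull 60 mm from the pivot passes 2 N at about 1.1 rad and peaks near 6 N. If the nut is tightened with the lever partly shut (under 2 rad), the lever backs off to where it begins to bite.
- lever_end (a point): Middle of the lever's end paddle, on its centre line 72 mm from the pivot, 130 mm high. The lever is 8 to 9 mm thick, 16 to 20 mm high, and 88 mm long from the pivot.
- spray: Black bottle 52 mm across, 150 mm high, bystander; origin under its centre.
- timer: White kitchen timer 22 x 75 x 60 mm standing upright, bystander; origin under its centre.
- wax: White wax jar 66 mm across, 50 mm high, bystander; origin under its centre.
Not all that is in view belongs to the job. Of the things shaped like the stand, the dark steel one is meant.

How it is judged:
By the outcome, as a careful person would: the job done as asked, in the order asked, and still so for the second after the job is handed in, with the robot touching nothing.
It also fails if it takes over 72 s, if anything falls off the work surface, if the arm or the gripper's body presses on something with over 40 N, if the wrist force passes 120 N, or if a joint passes its speed limit or range.

### The arm

A 6-joint arm with a two-finger parallel gripper is mounted at the origin on the work surface. World frame = base frame: x ahead of the robot, y to its left, z up, the work surface at z = 0. Lengths are in mm, angles in rad, forces in N, time in s.
With the tool pointing down it reaches from about 300 to 775 mm from the base axis. Payload 14.6 kg.
Tool frame: the origin (TCP) lies at the very end of the fingers, on their centre line; the grasp point (between the pads) lies 19 mm behind it; z points along the fingers, y is the line along which they close (so a half turn about z gives the same grasp; the last joint's range is limited). The gripper opens to 94 mm and grips with 3 to 60 N. Pads are 16 mm wide; open, the fingers measure 119 mm over their backs; the gripper's body (75 mm by 177 mm) begins 78 mm behind the grasp point.
Start: joints at [-1.249, 0.3, 1.521, -0, 1.321, -0.067], TCP at [208.485, -508.943, 205.446] pointing down, gripper open.
Joint ranges: [-3.03, 3.03], [-0.79, 2.21], [0.23, 2.52], [-1.04, 4.18], [0, 3.07], [-2.55, 2.55]. Speed limits (rad/s): [2.22, 2.22, 2.57, 3.14, 3.14, 3.14].

### API

Orientations are given as [roll, pitch, yaw] about the fixed x, y, z axes, in that order (R = Rz(yaw) Ry(pitch) Rx(roll)).
In Python, from cell import manip gives the robot as it stands.
- The arm moves only by the tool servo_tool, never from a script. Its argument "motion" is a list that holds one entry, the list of rows, each a list of 7 numbers: the shift along the world's x, y, z as a fraction of full scale, then the turn, a rotation vector about the world's x, y, z as a fraction of full scale, then the closure, from 0 (fully open) to 1 (shut). In form: [[[x, y, z, rx, ry, rz, gripper], ...]]. A call has 1 to 10 rows; each row is the pose to reach, as a shift and turn from the pose commanded when the call began, turning the shorter way round; what a row does not reach only later rows make up. Full scale, the value 1, is 0.5 m for a shift and pi rad for a turn. A row lasts 1/10 s, in which the tool goes at most 50 mm and 8.59 degrees, less where a joint would pass 70% of its speed; a pose out of reach is approached as far as the arm can. A call with a number of a shift or a turn outside -1 to 1 is refused whole. A call with a gripper value outside its range is refused whole. The fingers move at their own pace and stop on an object; "newtons" is the grip in N (left out, the last holds). Time passes only in rows, so rows that repeat a pose let the fingers close. It gives the time, the measured TCP pose, the force, the opening and the grip force at its end, in the units of the state.
- manip.read_state(): the state, without advancing time (a new reading comes with each control period).
- manip.camera(name): name is "side" or "top" or "wrist"; returns a dict with "frame" (420x560x3 uint8, red, green, blue), "range_z" (420x560 float32, mm along the optical axis (not along the pixel's ray), 0 where there is no reading), "vfov" (degrees; the focal length in pixels is half the picture's height over the tangent of half this angle, whatever the lens; pixels are square), "cx", "cy" (the principal point, pixels), "cam_to_world" (4x4, takes a point from camera to world coordinates). Camera axes: x right, y down, z forward; pixel columns grow to the right and rows downward; lengths in mm; the calibration is good to about 2 mm. A picture is of the moment at which its call begins.
- manip.sign_off(): hands the job in; it is judged then, once.
The state is a dict: "clock": time; "joints": joint angles; "qd": joint speeds; "effort": joint torques, N m; "eef_pos": TCP position; "eef_rot": TCP orientation; "wrist_force": force on the tool from outside, world axes, zero at the start; "moment": the same for the moment, N m; "finger_gap": finger opening in mm; "finger_force": force on a finger pad.
Only numpy, scipy, OpenCV 4.12 (cv2) and the standard library are available. Lean on these libraries where they do the work, as an engineer would, in place of code of your own. Each camera call takes 0.05 s, during which the arm holds its last target. There are 200 camera calls.

## Working session

There is one attempt and no reset: what is moved stays moved. The work goes in short steps, Python scripts to look and compute and a tool call to move; the robot and the scene stay as the last step left them, time stands still between calls to the robot, and variables do not carry over. Pictures are saved under pics/ and viewed, at most 10 in all, crops included, and the job is handed in when it is done.

Besides the shell and the picture viewer there is one more tool, called after "Request:" by a JSON object that holds its "fn" and its "kwargs", one argument or row to a line. servo_tool: Moves the arm, as the interface text tells. Its arguments: {"type":"object","properties":{"motion":{"type":"array"},"newtons":{"type":"number"}},"required":["motion"]}

```bash
mkdir -p pics; ls; cat > h.py <<'E'
import numpy as np, cv2
from cell import manip
def grab(n,save=None):
    c=manip.camera(n)
    if save: cv2.imwrite('pics/'+save,cv2.cvtColor(c['frame'],cv2.COLOR_RGB2BGR))
    return c
def f(c): return 210/np.tan(np.radians(c['vfov'])/2)
def pts(c):
    z=c['range_z'].astype(float); v,u=np.mgrid[:420,:560]
    P=np.stack([(u-c['cx'])/f(c)*z,(v-c['cy'])/f(c)*z,z,np.ones_like(z)],-1)@c['cam_to_world'].T
    P=P[...,:3]; P[z==0]=np.nan; return P
def ray(c,u,v,h):
    d=c['cam_to_world'][:3,:3]@np.array([(u-c['cx'])/f(c),(v-c['cy'])/f(c),1]); o=c['cam_to_world'][:3,3]
    return o+d*(h-o[2])/d[2]
E
python3 - <<'E'
from h import *
a=grab('top');b=grab('side')
np.savez('c0.npz',**{n+k:v for n,c in(('t',a),('s',b)) for k,v in c.items()})
im=np.hstack([a['frame'],b['frame']])
cv2.imwrite('pics/top0.png',cv2.cvtColor(a['frame'],4)); cv2.imwrite('pics/side0.png',cv2.cvtColor(b['frame'],4))
for c in(a,b): print(c['cam_to_world'].round(2),c['vfov'])
s=manip.read_state();print(s)
E
```

```text
pics
[[-2.00000e-02 -9.90000e-01  1.20000e-01  3.16360e+02]
 [-1.00000e+00  2.00000e-02  1.00000e-02 -1.14400e+01]
 [-1.00000e-02 -1.20000e-01 -9.90000e-01  1.34939e+03]
 [ 0.00000e+00  0.00000e+00  0.00000e+00  1.00000e+00]] 50.79351475294854
[[-9.6000e-01  1.5000e-01 -2.3000e-01  7.1669e+02]
 [ 2.7000e-01  5.6000e-01 -7.8000e-01  8.3989e+02]
 [ 1.0000e-02 -8.2000e-01 -5.8000e-01  7.3052e+02]
 [ 0.0000e+00  0.0000e+00  0.0000e+00  1.0000e+00]] 53.19406462493142
{'clock': 0.1, 'joints': array([-1.24861647e+00,  3.00422378e-01,  1.52150718e+00, -3.20001374e-06,
        1.32070685e+00, -6.66194747e-02]), 'qd': array([-1.77285240e-05, -4.20435741e-04, -2.02309590e-03,  7.49675182e-04,
       -9.19420471e-04, -1.25235063e-03]), 'effort': array([ 1.65874961e-03, -5.32638216e+01, -3.53283799e+01,  7.09431642e-02,
        2.33953045e-02, -3.91968604e-05]), 'eef_pos': array([ 208.40528628, -508.73447108,  204.94431873]), 'eef_rot': array([-3.14055100e+00, -6.63903929e-05,  3.88800088e-01]), 'wrist_force': array([-0.22878237,  0.70840263, -0.46054551]), 'moment': array([-0.01662614, -0.0147793 ,  0.02852141]), 'finger_force': 0.0, 'finger_gap': 94.07035655310881}
```

View pics/top0.png

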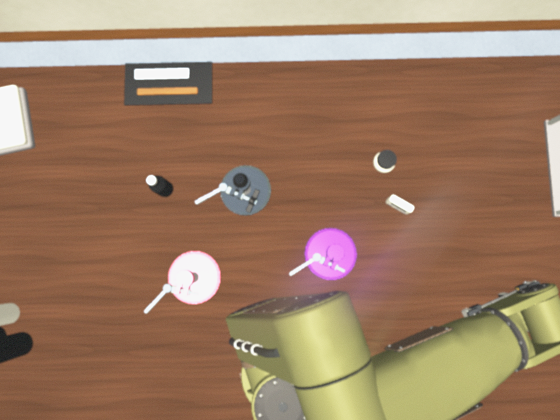

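View pics/side0.png

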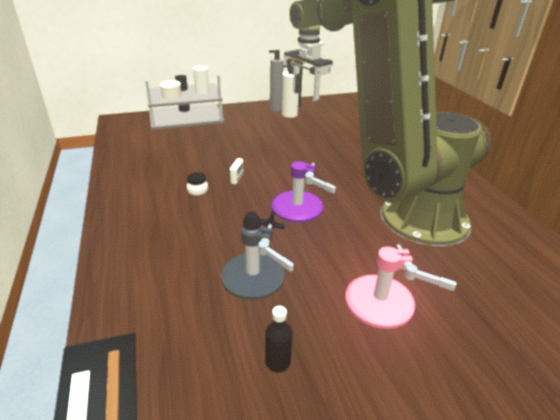

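The top view shows the dark stand at about (245,190), its lever tip at (198,202) and its nut at about (253,200). The spray bottle is at (158,186). In the side view the base is at (253,275) and the lever end at (290,266).

```bash
python3 - <<'E'
from h import *
z=np.load('c0.npz')
for n,box in(('t',(185,275,155,225)),('s',(210,310,200,300))):
    c={k[1:]:z[k] for k in z.files if k[0]==n}
    P=pts(c);u0,u1,v0,v1=box
    im=c['frame'].astype(int);sub=np.zeros((420,560),bool);sub[v0:v1,u0:u1]=1
    base=sub&(abs(P[...,2]-20)<6)
    cn=max(cv2.findContours(base.astype(np.uint8),0,1)[0],key=cv2.contourArea)
    (x,y),(_a,_b),_=e=cv2.fitEllipse(cv2.convexHull(cn)); print(n,'base ell',e,ray(c,x,y,20).round(1))
    hi=sub&(abs(P[...,2]-135)<14)
    bright=hi&(im.min(2)>120); Q=P[bright]; 
    print('lever n',len(Q),Q.mean(0).round(1),np.percentile(Q[:,2],[5,50,95]).round(1))
    d=np.linalg.svd((Q-Q.mean(0))[:,:2])[2][0]; t=(Q-Q.mean(0))[:,:2]@d
    print('dir deg',np.degrees(np.arctan2(d[1],d[0])),Q[t.argmin()].round(1),Q[t.argmax()].round(1))
    dk=hi&(im.max(2)<70);Q=P[dk];print('dark',len(Q),Q.min(0).round(),Q.max(0).round())
    top=sub&(P[...,2]>170);print('cone',np.nanmedian(P[top],0).round(1),np.nanmax(P[top][:,2]))
    cr=c['frame'][v0:v1,u0:u1]; cv2.imwrite(f'pics/crop{n}.png',cv2.cvtColor(cv2.resize(cr,None,fx=5.5,fy=5.5,interpolation=2),4))
t={k[1:]:z[k] for k in z.files if k[0]=='t'}
print(ray(t,158,186,75),ray(t,400,205,60),ray(t,385,160,50))
E
```

```text
t base ell ((246.15765380859375, 188.94041442871094), (45.20351028442383, 48.392738342285156), 124.55811309814453) [549.5 103.9  20. ]
lever n 314 [515.  147.8 137. ] [127.5 138.  143.9]
dir deg -92.23406274437681 [494.8 235.6 139.1] [521.7  63.3 141.9]
dark 4 [500.  72. 136.] [503.  78. 142.]
cone [545.1 105.7 184.9] 194.77335184025264
s base ell ((251.77606201171875, 274.07196044921875), (42.536380767822266, 60.453025817871094), 87.81251525878906) [555.3 119.   20. ]
lever n 408 [523.1 180.5 135.6] [124.5 137.2 143.7]
dir deg 104.97027804261499 [507.3  80.4 125. ] [498.8 237.2 138.6]
dark 72 [472.  62. 128.] [521.  95. 149.]
cone [553.2 116.9 182.5] 190.4110404957139
[553.86978159 357.56463574  75.        ] [ 485.37592748 -350.83947053   60.        ] [ 623.50042269 -315.65745115   50.        ]
```

View pics/cropt.png

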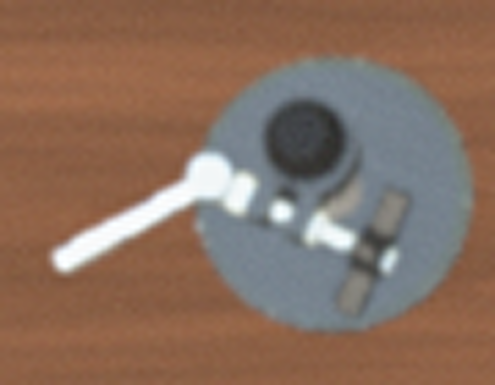

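The crop shows the lever hub at (208,175), the lever tip at (62,262) and the nut at (375,250). That puts the stand yaw at about -24° with the lever open. Next I move the wrist camera over the stand.

Request:
{"fn": "servo_tool", "kwargs": {
  "motion": [
    [[0,0,0.2,0,0,0.2,1],[0,0,0.3,0,0,0.3,1],[0.1,0.1,0.39,0,0,0.742,1],[0.54,1,0.39,0,0,0.742,1],[0.54,1,0.39,0,0,0.742,1],[0.54,1,0.39,0,0,0.742,1],[0.54,1,0.39,0,0,0.742,1],[0.54,1,0.39,0,0,0.742,1],[0.54,1,0.39,0,0,0.742,1],[0.54,1,0.39,0,0,0.742,1]]
  ]
}}

```text
clock: 1.1
eef_pos: [390.5, -176.9, 381.1]
eef_rot: [3.142, 0.0, 1.895]
wrist_force: [1.1, -0.5, 0.5]
finger_gap: 17.3
finger_force: 0.0
```

```bash
python3 - <<'E'
from h import *
z=np.load('c0.npz');t={k[1:]:z[k] for k in z.files if k[0]=='t'}
for n,u,v in(('piv',222.8,186.8),('nut',253.2,200.5),('tip',196.3,202.6)): print(n,ray(t,u,v,130).round(1))
s=manip.read_state();print(s['eef_pos'],s['eef_rot'],s['clock'])
E
```

```text
piv [537.6 159.7 130. ]
nut [497.1  75.  130. ]
tip [494.4 233.8 130. ]
[ 390.51014264 -176.8864781   381.13464465] [3.14156617e+00 1.59793820e-05 1.89472966e+00] 1.1
```

Request:
{"fn": "servo_tool", "kwargs": {
  "motion": [
    [[0.26,0.57,0.06,0,0,0.263,1],[0.26,0.57,0.06,0,0,0.263,1],[0.26,0.57,0.06,0,0,0.263,1],[0.26,0.57,0.06,0,0,0.263,1],[0.26,0.57,0.06,0,0,0.263,1],[0.26,0.57,0.06,0,0,0.263,1],[0.26,0.57,0.06,0,0,0.263,1],[0.26,0.57,0.06,0,0,0.263,1],[0.26,0.57,0.06,0,0,0.263,1]]
  ]
}}

```text
clock: 2.0
eef_pos: [519.9, 105.3, 410.7]
eef_rot: [-3.141, -0.0, 2.714]
wrist_force: [-1.0, 0.3, 1.0]
finger_gap: 0.3
finger_force: 0.0
```

```bash
python3 - <<'E'
from h import *
c=grab('wrist','w1.png');np.savez('w1.npz',**c);print(c['cam_to_world'].round(3),c['vfov'])
E
```

```text
[[ 4.15000e-01  8.75000e-01  2.50000e-01  4.46314e+02]
 [ 9.10000e-01 -3.99000e-01 -1.14000e-01  1.38835e+02]
 [-0.00000e+00  2.74000e-01 -9.62000e-01  5.90698e+02]
 [ 0.00000e+00  0.00000e+00  0.00000e+00  1.00000e+00]] 61.370242042493956
```

View pics/w1.png

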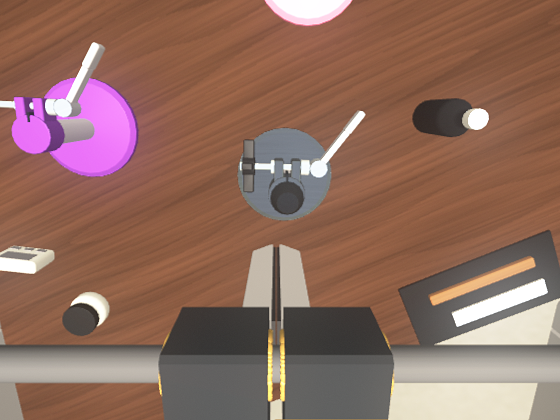

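The wrist view shows the dark stand with its base at (284,174), nut at (249,166), lever pivot at (319,169) and lever tip at (361,115). The skewer runs horizontally in the image.

```bash
python3 - <<'E'
from h import *
z=np.load('w1.npz');c={k:z[k] for k in z.files};P=pts(c);im=c['frame'].astype(int)
sub=np.zeros((420,560),bool);sub[95:225,230:375]=1
base=sub&(abs(P[...,2]-20)<5)
cn=max(cv2.findContours(base.astype(np.uint8),0,1)[0],key=cv2.contourArea)
e=cv2.fitEllipse(cv2.convexHull(cn));b=ray(c,*e[0],20);print('base',e,b.round(1))
dia=[ray(c,e[0][0]+s*e[1][1]/2,e[0][1],20) for s in(-1,1)];print('dia',np.linalg.norm(dia[0]-dia[1]))
top=sub&(P[...,2]>183);print('cone',np.nanmean(P[top],0).round(1))
hi=sub&(abs(P[...,2]-138)<12)&(im.min(2)>150)
# lever arm: cols>322
m=hi.copy();m[:,:326]=0;Q=P[m];k=cv2.fitLine(Q[:,:2].astype(np.float32),cv2.DIST_HUBER,0,.01,.01).ravel();print('lever dir',np.degrees(np.arctan2(k[1],k[0])),len(Q),Q.mean(0).round(1),Q[Q[:,1].argmax()].round(1))
print('piv ray',ray(c,319,169,139).round(1),P[169,319].round(1))
g=im[135:200,238:262];n=sub.copy();n[:,:240]=0;n[:,258:]=0;n&=(P[...,2]>90)&(P[...,2]<175);Q=P[n]
yaw=-24.5
for y in(-24.5,):
  a=np.radians(y);R=np.array([[np.cos(a),-np.sin(a)],[np.sin(a),np.cos(a)]])
  for nm,p in(('piv',ray(c,319,169,139)),('nut',ray(c,249,166,135)),('tip',ray(c,362,114,139)),('cone',np.nanmean(P[top],0))):print(nm,p.round(1),((p[:2]-b[:2])@R).round(1))
  L=np.c_[(Q[:,:2]-b[:2])@R,Q[:,2]];print('nut pts',len(L),np.percentile(L,[2,50,98],axis=0).round(1))
  for xb in range(-75,10,6):
    s=L[(L[:,0]>=xb)&(L[:,0]<xb+6)]
    if len(s):print(xb,len(s),s[:,1].mean().round(),np.percentile(s[:,2],[10,50,90]).round())
cr=c['frame'][100:225,225:375];cv2.imwrite('pics/w1c.png',cv2.cvtColor(cv2.resize(cr,None,fx=5,fy=4.8,interpolation=2),4))
E
```

```text
base ((285.44964599609375, 148.630126953125), (34.7852783203125, 70.31475830078125), 90.97138214111328) [508.4 127.3  20. ]
dia 112.37870467373259
cone [547.  107.1 187.9]
lever dir -60.493656 394 [509.9 203.8 139.2] [497.  234.9 139.7]
piv ray [537.1 158.3 139. ] [536.6 158.3 141.2]
piv [537.1 158.3 139. ] [13.2 40.1]
nut [496.6  77.7 135. ] [  9.9 -50.1]
tip [496.1 232.8 139. ] [-55.   90.9]
cone [547.  107.1 187.9] [43.5 -2.4]
nut pts 650 [[-22.9 -59.1 129.8]
 [  5.5 -51.  137. ]
 [ 41.  -42.3 165. ]]
-27 31 -51.0 [129. 130. 132.]
-21 55 -51.0 [130. 131. 132.]
-15 54 -51.0 [131. 132. 133.]
-9 46 -51.0 [132. 133. 134.]
-3 91 -51.0 [133. 137. 164.]
3 97 -50.0 [134. 163. 165.]
9 39 -49.0 [134. 141. 163.]
```

View pics/w1c.png

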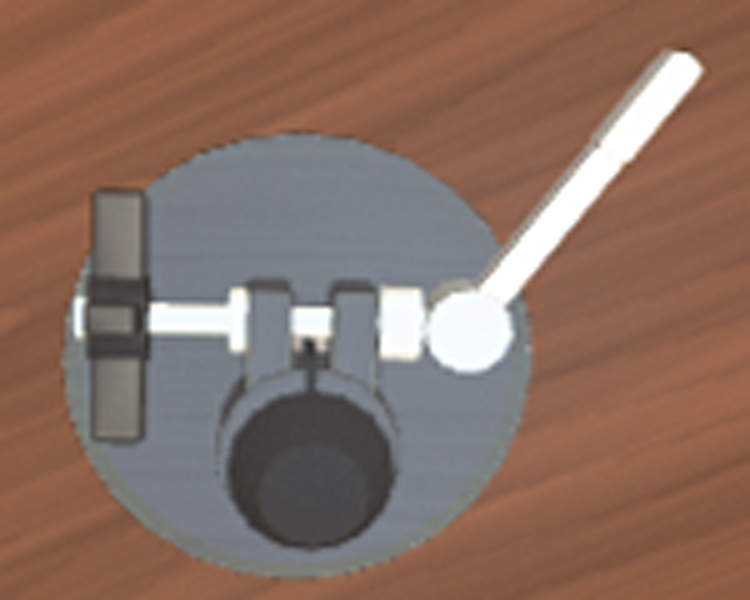

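The crop shows one nut prong nearly upright and leaning slightly to -x, with the skewer close to horizontal. The estimates are yaw ≈ -25.4°, stand origin ≈ (550,107), nut angle a ≈ -0.17 and lever v ≈ 0.07. Next I plan the lever swing.

```bash
cat > plan.py <<'E'
import numpy as np
from cell import manip
YAW=np.radians(-25.4);O=np.array([550,107.]);R=np.array([[np.cos(YAW),-np.sin(YAW)],[np.sin(YAW),np.cos(YAW)]])
def W(x,y): return O+R@np.array([x,y])
def lever(v,r=62,gap=0,z=124):
    p=np.radians(149)-v;u=np.array([np.cos(p),np.sin(p)]);n=np.array([-u[1],u[0]])
    c=np.array([-34,40])+r*u+(4.5+gap+8*abs(n[0])+12.5*abs(n[1]))*n
    return np.r_[W(*c),z]
def nut(a,r=26,gap=0):  # finger pushing prong at angle a
    if a>=-.02: x,z=r*np.sin(a)-(4.5+gap)*np.cos(a),r*np.cos(a)+(4.5+gap)*np.sin(a)
    else: x,z=34*np.sin(a)-(4.5+gap)*np.cos(a),26
    return np.r_[W(-34+x-8,-50),130+z]
def out(start,pts):
    for p in pts: print(','.join('%.3f'%k for k in (np.array(p)-start)/500), np.round(p))
def st():
    s=manip.read_state();print(s['clock'],s['eef_pos'].round(1),s['eef_rot'].round(3),s['wrist_force'].round(2),s['moment'].round(3));return s
E
python3 - <<'E'
from plan import *
s=st();p=s['eef_pos']
a=lever(-.3,gap=6);out(p,[np.r_[a[:2],210],a]+[lever(v) for v in np.arange(0,2.01,.1)])
E
```

```text
2.05 [519.9 104.9 411. ] [-3.141  0.     2.713] [-0.21 -0.66 -0.06] [ 0.061 -0.166 -0.007]
-0.094,0.146,-0.402 [473. 178. 210.]
-0.094,0.146,-0.574 [473. 178. 124.]
-0.068,0.188,-0.574 [486. 199. 124.]
-0.059,0.197,-0.574 [490. 204. 124.]
-0.049,0.206,-0.574 [495. 208. 124.]
-0.038,0.214,-0.574 [501. 212. 124.]
-0.026,0.221,-0.574 [507. 215. 124.]
-0.013,0.226,-0.574 [513. 218. 124.]
0.001,0.230,-0.574 [520. 220. 124.]
0.015,0.232,-0.574 [527. 221. 124.]
0.030,0.233,-0.574 [535. 222. 124.]
0.045,0.232,-0.574 [542. 221. 124.]
0.059,0.230,-0.574 [550. 220. 124.]
0.071,0.227,-0.574 [555. 218. 124.]
0.081,0.224,-0.574 [560. 217. 124.]
0.091,0.220,-0.574 [565. 215. 124.]
0.101,0.215,-0.574 [570. 212. 124.]
0.110,0.209,-0.574 [575. 209. 124.]
0.119,0.202,-0.574 [580. 206. 124.]
0.128,0.194,-0.574 [584. 202. 124.]
0.136,0.184,-0.574 [588. 197. 124.]
0.143,0.174,-0.574 [592. 192. 124.]
0.150,0.163,-0.574 [595. 187. 124.]
```

Request:
{"fn": "servo_tool", "kwargs": {
  "motion": [
    [[-0.094,0.146,-0.1,0,0,0,1],[-0.094,0.146,-0.2,0,0,0,1],[-0.094,0.146,-0.3,0,0,0,1],[-0.094,0.146,-0.4,0,0,0,1],[-0.094,0.146,-0.5,0,0,0,1],[-0.094,0.146,-0.574,0,0,0,1],[-0.094,0.146,-0.574,0,0,0,1],[-0.094,0.146,-0.574,0,0,0,1]]
  ]
}}

```text
clock: 2.85
eef_pos: [471.8, 177.4, 121.8]
eef_rot: [-3.139, -0.003, 2.713]
wrist_force: [0.7, 0.1, 1.6]
finger_gap: 0.4
finger_force: 0.0
```

```bash
python3 - <<'E'
from plan import *
s=st();p=s['eef_pos']
out(p,[lever(v) for v in np.arange(0,1.01,.1)])
E
```

```text
2.85 [471.8 177.4 121.8] [-3.139e+00 -3.000e-03  2.713e+00] [0.68 0.09 1.58] [ 0.064 -0.148 -0.044]
0.028,0.043,0.004 [486. 199. 124.]
0.037,0.052,0.004 [490. 204. 124.]
0.047,0.061,0.004 [495. 208. 124.]
0.058,0.069,0.004 [501. 212. 124.]
0.070,0.076,0.004 [507. 215. 124.]
0.083,0.081,0.004 [513. 218. 124.]
0.097,0.085,0.004 [520. 220. 124.]
0.111,0.087,0.004 [527. 221. 124.]
0.126,0.088,0.004 [535. 222. 124.]
0.141,0.087,0.004 [542. 221. 124.]
0.155,0.085,0.004 [550. 220. 124.]
```

Request:
{"fn": "servo_tool", "kwargs": {
  "motion": [
    [[0.015,0.025,0,0,0,0,1],[0.027,0.042,0,0,0,0,1],[0.036,0.052,0,0,0,0,1],[0.046,0.061,0,0,0,0,1],[0.057,0.069,0,0,0,0,1],[0.069,0.075,0,0,0,0,1],[0.082,0.08,0,0,0,0,1],[0.096,0.084,0,0,0,0,1],[0.096,0.084,0,0,0,0,1],[0.096,0.084,0,0,0,0,1]]
  ]
}}

```text
clock: 3.85
eef_pos: [521.2, 221.1, 123.8]
eef_rot: [-3.141, -0.0, 2.715]
wrist_force: [0.4, -0.3, 0.4]
finger_gap: 0.7
finger_force: 0.0
```

```bash
python3 - <<'E'
from plan import *
from h import *
s=st()
out(np.array([521,220,124]),[lever(v) for v in np.arange(.6,1.61,.1)])
c=grab('wrist','w2.png');np.savez('w2.npz',**c)
E
```

```text
3.85 [521.2 221.1 123.8] [-3.141 -0.     2.715] [ 0.41 -0.31  0.36] [ 0.056 -0.135 -0.024]
-0.001,-0.000,0.000 [520. 220. 124.]
0.013,0.002,0.000 [527. 221. 124.]
0.028,0.003,0.000 [535. 222. 124.]
0.042,0.002,0.000 [542. 221. 124.]
0.057,-0.001,0.000 [550. 220. 124.]
0.069,-0.003,0.000 [555. 218. 124.]
0.079,-0.006,0.000 [560. 217. 124.]
0.089,-0.010,0.000 [565. 215. 124.]
0.098,-0.015,0.000 [570. 212. 124.]
0.108,-0.021,0.000 [575. 209. 124.]
0.117,-0.028,0.000 [580. 206. 124.]
```

View pics/w2.png

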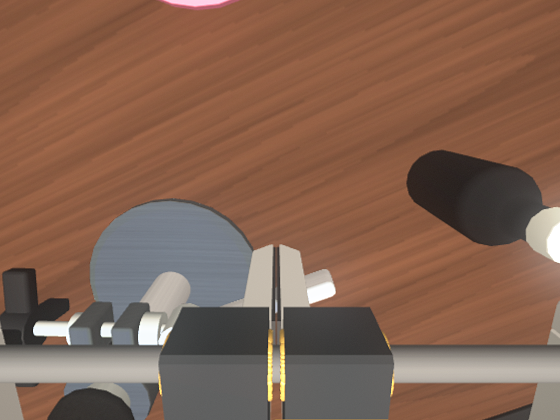

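The finger is pushing the lever, whose end shows at (320,285), and the spray bottle at (480,200) is clear.

Request:
{"fn": "servo_tool", "kwargs": {
  "motion": [
    [[0.013,0.002,0,0,0,0,1],[0.028,0.003,0,0,0,0,1],[0.042,0.002,0,0,0,0,1],[0.057,-0.001,0,0,0,0,1],[0.069,-0.003,0,0,0,0,1],[0.079,-0.006,0,0,0,0,1],[0.089,-0.01,0,0,0,0,1],[0.089,-0.01,0,0,0,0,1]]
  ]
}}

```text
clock: 4.7
eef_pos: [566.2, 215.8, 123.9]
eef_rot: [3.141, 0.0, 2.715]
wrist_force: [-1.1, 0.1, 0.3]
finger_gap: 0.7
finger_force: 0.0
```

```bash
python3 - <<'E'
from plan import *
st()
out(np.array([565.5,215,124]),[lever(v) for v in np.arange(1.3,2.01,.1)])
E
```

```text
4.7 [566.2 215.8 123.9] [3.141 0.    2.715] [-1.09  0.08  0.25] [ 0.01  -0.12   0.034]
-0.000,-0.000,0.000 [565. 215. 124.]
0.009,-0.005,0.000 [570. 212. 124.]
0.019,-0.011,0.000 [575. 209. 124.]
0.028,-0.018,0.000 [580. 206. 124.]
0.037,-0.027,0.000 [584. 202. 124.]
0.045,-0.036,0.000 [588. 197. 124.]
0.052,-0.046,0.000 [592. 192. 124.]
0.058,-0.057,0.000 [595. 187. 124.]
```

Request:
{"fn": "servo_tool", "kwargs": {
  "motion": [
    [[0.009,-0.005,0,0,0,0,1],[0.019,-0.011,0,0,0,0,1],[0.028,-0.018,0,0,0,0,1],[0.028,-0.018,0,0,0,0,1]]
  ]
}}

```text
clock: 5.1
eef_pos: [580.3, 206.7, 124.0]
eef_rot: [3.141, 0.0, 2.715]
wrist_force: [-0.4, 0.4, -0.1]
finger_gap: 0.4
finger_force: 0.4
```

Request:
{"fn": "servo_tool", "kwargs": {
  "motion": [
    [[0.009,-0.009,0,0,0,0,1],[0.017,-0.018,0,0,0,0,1],[0.024,-0.028,0,0,0,0,1],[0.024,-0.028,0,0,0,0,1]]
  ]
}}

```text
clock: 5.5
eef_pos: [592.2, 192.4, 124.0]
eef_rot: [3.141, 0.0, 2.714]
wrist_force: [-1.1, 1.7, 0.4]
finger_gap: 0.6
finger_force: 0.7
```

```bash
python3 - <<'E'
from plan import *
p=np.array([592,192,124.])
g=nut(-.25,gap=8);out(p,[p+[-2,12,0],np.r_[g[:2],220],g]);
out(g,[nut(a) for a in (-.2,-.1,0,.1,.2,.4,.6,.8,1,1.1,1.2)])
E
```

```text
-0.004,0.024,0.000 [590. 204. 124.]
-0.240,-0.207,0.192 [472.  89. 220.]
-0.240,-0.207,0.064 [472.  89. 156.]
0.017,-0.008,0.000 [481.  85. 156.]
0.023,-0.011,0.000 [484.  83. 156.]
0.029,-0.014,0.000 [487.  82. 156.]
0.034,-0.016,0.001 [489.  81. 156.]
0.038,-0.018,0.001 [491.  80. 156.]
0.048,-0.023,-0.001 [496.  77. 156.]
0.057,-0.027,-0.004 [501.  75. 154.]
0.065,-0.031,-0.009 [505.  73. 151.]
0.072,-0.034,-0.016 [508.  72. 148.]
0.075,-0.036,-0.020 [510.  71. 146.]
0.078,-0.037,-0.025 [511.  70. 144.]
```

Request:
{"fn": "servo_tool", "kwargs": {
  "motion": [
    [[-0.004,0.024,0,0,0,0,1],[-0.004,0.024,0.1,0,0,0,1],[-0.004,0.024,0.192,0,0,0,1],[-0.08,-0.05,0.192,0,0,0,1],[-0.16,-0.12,0.192,0,0,0,1],[-0.24,-0.207,0.192,0,0,0,1],[-0.24,-0.207,0.192,0,0,0,1],[-0.24,-0.207,0.06,0,0,0,1],[-0.24,-0.207,0.06,0,0,0,1]]
  ]
}}

```text
clock: 6.4
eef_pos: [470.3, 89.7, 151.4]
eef_rot: [-3.14, -0.001, 2.715]
wrist_force: [0.2, 0.3, -0.4]
finger_gap: 0.7
finger_force: 0.0
```

```bash
cat >> plan.py <<'E'
def levang(show=None,wn='wrist'):
    """lever angle from bright points 123..148 mm high, 25..92 mm from the pivot, in top and side views"""
    from h import grab,pts
    import cv2
    for n in ('top','side'):
        c=grab(n);P=pts(c);im=c['frame'].astype(int)
        q=(P[...,:2]-O)@R-np.array([-34,40]);r=np.hypot(q[...,0],q[...,1]);ang=np.degrees(np.arctan2(q[...,1],q[...,0]))
        m=(r>30)&(r<92)&(P[...,2]>122)&(P[...,2]<150)&(ang>-5)&(ang<160)&(im.min(2)>90)
        print(n,m.sum(),end=' ')
        if m.sum()>8:
            a=ang[m];d=np.median(a);print('v=%.2f'%np.radians(149-d),'spread %.2f'%np.radians(a.std()))
            k=cv2.fitLine(q[m].astype(np.float32),cv2.DIST_HUBER,0,.01,.01).ravel();print('  line v %.2f'%np.radians((149-np.degrees(np.arctan2(k[1],k[0])))%180))
        else: print()
        if show and n==show:
            mm=(abs(q[...,0]-20)<110)&(abs(q[...,1]+30)<110)&(P[...,2]>10);v,u=np.where(mm)
            cr=c['frame'][v.min():v.max(),u.min():u.max()];cv2.imwrite(f'pics/{show}{manip.read_state()["clock"]:.1f}.png',cv2.cvtColor(cv2.resize(cr,None,fx=4,fy=4,interpolation=2),4))
E
python3 - <<'E'
from plan import *
st();levang('side')
E
ls pics
```

```text
6.4 [470.3  89.7 151.4] [-3.140e+00 -1.000e-03  2.715e+00] [ 0.2   0.32 -0.39] [ 0.046 -0.149 -0.046]
top 54 v=1.41 spread 0.04
  line v 1.40
side 167 v=1.38 spread 0.04
  line v 1.43
crops.png
cropt.png
side0.png
side6.5.png
top0.png
w1.png
w1c.png
w2.png
```

Released, the lever sits at v≈1.40 on both views, so about 6 mm of slack is left. It needs about 1.5 rad of nut, so I start the first stroke.

Request:
{"fn": "servo_tool", "kwargs": {
  "motion": [
    [[0.01,-0.004,0,0,0,0,1],[0.017,-0.007,0,0,0,0,1],[0.023,-0.01,0,0,0,0,1],[0.029,-0.013,0,0,0,0,1],[0.038,-0.017,0,0,0,0,1],[0.048,-0.022,-0.001,0,0,0,1],[0.057,-0.026,-0.004,0,0,0,1],[0.065,-0.03,-0.009,0,0,0,1],[0.065,-0.03,-0.009,0,0,0,1]]
  ]
}}

```text
clock: 7.4
eef_pos: [504.3, 75.1, 150.4]
eef_rot: [3.141, -0.001, 2.715]
wrist_force: [-6.5, 3.5, 5.4]
finger_gap: 0.3
finger_force: 4.6
```

```bash
python3 - <<'E'
from plan import *
st();levang('side')
E
ls pics
```

```text
7.4 [504.3  75.1 150.4] [ 3.141e+00 -1.000e-03  2.715e+00] [-6.53  3.54  5.41] [0.683 1.242 0.014]
top 63 v=1.08 spread 0.05
  line v 1.11
side 128 v=1.09 spread 0.05
  line v 1.12
crops.png
cropt.png
side0.png
side6.5.png
side7.5.png
top0.png
w1.png
w1c.png
w2.png
```

Request:
{"fn": "servo_tool", "kwargs": {
  "motion": [
    [[0.004,-0.002,-0.003,0,0,0,1],[0.008,-0.004,-0.008,0,0,0,1],[0.01,-0.005,-0.012,0,0,0,1],[0.01,-0.005,-0.012,0,0,0,1],[0.01,-0.005,-0.012,0,0,0,1]]
  ]
}}

```text
clock: 8.0
eef_pos: [509.4, 72.6, 144.8]
eef_rot: [3.141, 0.0, 2.715]
wrist_force: [-6.1, 3.0, 6.3]
finger_gap: 0.5
finger_force: 4.7
```

```bash
python3 - <<'E'
from plan import *
st();levang('top')
E
ls pics
```

```text
8.0 [509.4  72.6 144.8] [3.141 0.    2.715] [-6.06  3.01  6.29] [0.657 1.151 0.011]
top 65 v=0.96 spread 0.05
  line v 0.97
side 116 v=0.99 spread 0.04
  line v 1.00
crops.png
cropt.png
side0.png
side6.5.png
side7.5.png
top0.png
top8.1.png
w1.png
w1c.png
w2.png
```

View pics/side7.5.png

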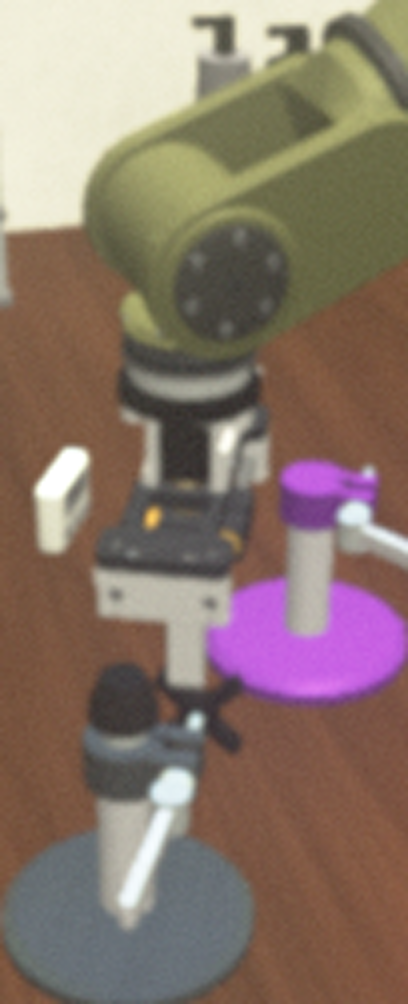

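The side crop shows the finger on the nut prong at (215,700) and the lever pointing at the camera, about straight out. The lever reads v≈0.97, so I lift off and go to the lever to test the resistance.

```bash
python3 - <<'E'
from plan import *
p=np.array([509.5,71,143.5])
g=lever(.75,gap=8);out(p,[np.r_[g[:2],220],g]);out(g,[lever(v) for v in (.8,.9,1,1.05,1.1,1.15,1.2)])
E
```

```text
0.027,0.303,0.153 [523. 223. 220.]
0.027,0.303,-0.039 [523. 223. 124.]
0.023,-0.002,0.000 [535. 222. 124.]
0.038,-0.003,0.000 [542. 221. 124.]
0.053,-0.006,0.000 [550. 220. 124.]
0.059,-0.008,0.000 [553. 219. 124.]
0.064,-0.009,0.000 [555. 218. 124.]
0.069,-0.010,0.000 [558. 218. 124.]
0.074,-0.012,0.000 [560. 217. 124.]
```

Request:
{"fn": "servo_tool", "kwargs": {
  "motion": [
    [[0,0,0.09,0,0,0,1],[-0.01,0,0.153,0,0,0,1],[0,0.1,0.153,0,0,0,1],[0.02,0.2,0.153,0,0,0,1],[0.027,0.303,0.153,0,0,0,1],[0.027,0.303,0.153,0,0,0,1],[0.027,0.303,0.05,0,0,0,1],[0.027,0.303,-0.039,0,0,0,1],[0.027,0.303,-0.039,0,0,0,1],[0.027,0.303,-0.039,0,0,0,1]]
  ]
}}

```text
clock: 9.1
eef_pos: [523.4, 223.5, 125.7]
eef_rot: [3.141, 0.001, 2.715]
wrist_force: [0.9, 0.7, 0.7]
finger_gap: 0.5
finger_force: 0.0
```

```bash
cat >> plan.py <<'E'
def force(n=10):
    F=[];M=[]
    for _ in range(n):
        manip.camera('top');s=manip.read_state();F.append(s['wrist_force']);M.append(s['moment'])
    print('F',np.mean(F,0).round(2),'+-',np.std(F,0).round(2),'M',np.mean(M,0).round(3),np.std(M,0).round(3),s['eef_pos'].round(1),s['clock'])
E
python3 - <<'E'
from plan import *
st();levang();force(8)
E
```

```text
9.1 [523.4 223.5 125.7] [3.141e+00 1.000e-03 2.715e+00] [0.88 0.67 0.72] [ 0.042 -0.165  0.026]
top 8 
side 158 v=0.96 spread 0.26
  line v 2.32
F [-0.03  0.24  0.21] +- [0.52 0.3  0.48] M [ 0.021 -0.143  0.017] [0.022 0.029 0.043] [522.8 223.7 124.3] 9.6
```

Request:
{"fn": "servo_tool", "kwargs": {
  "motion": [
    [[0.02,-0.001,0,0,0,0,1],[0.038,-0.002,0,0,0,0,1],[0.053,-0.005,0,0,0,0,1],[0.064,-0.008,0,0,0,0,1],[0.064,-0.008,0,0,0,0,1],[0.064,-0.008,0,0,0,0,1]]
  ]
}}

```text
clock: 10.2
eef_pos: [554.7, 219.6, 123.8]
eef_rot: [-3.142, -0.0, 2.715]
wrist_force: [-0.0, 0.8, -0.9]
finger_gap: 0.4
finger_force: 0.4
```

```bash
python3 - <<'E'
from plan import *
force(10);levang()
E
```

```text
F [-1.05  0.49 -0.27] +- [0.67 0.52 0.62] M [ 0.083  0.075 -0.009] [0.027 0.09  0.036] [554.5 219.7 123.9] 10.7
top 0 
side 140 v=1.05 spread 0.13
  line v 2.13
```

Request:
{"fn": "servo_tool", "kwargs": {
  "motion": [
    [[0.005,-0.001,0,0,0,0,1],[0.01,-0.003,0,0,0,0,1],[0.01,-0.003,0,0,0,0,1],[0.01,-0.003,0,0,0,0,1]]
  ]
}}

```text
clock: 11.2
eef_pos: [559.8, 218.1, 123.9]
eef_rot: [3.142, 0.0, 2.715]
wrist_force: [-1.5, -0.4, 0.6]
finger_gap: 0.6
finger_force: 0.9
```

```bash
python3 - <<'E'
from plan import *
force(10);levang()
E
```

```text
F [-2.1  -0.13 -0.44] +- [0.46 0.42 0.52] M [-0.032  0.26  -0.014] [0.043 0.026 0.032] [559.6 218.2 124. ] 11.7
top 0 
side 143 v=1.15 spread 0.13
  line v 2.21
```

Resistance is about 1.1 N at v≈1.08 and 1.9 N at v≈1.17, so the collar is a shade loose but close. I give the nut about 0.15 rad more.

Request:
{"fn": "servo_tool", "kwargs": {
  "motion": [
    [[-0.03,0.018,0,0,0,0,1],[-0.05,0.018,0.1,0,0,0,1],[-0.07,0.018,0.192,0,0,0,1],[-0.08,-0.08,0.192,0,0,0,1],[-0.1,-0.18,0.192,0,0,0,1],[-0.1,-0.292,0.192,0,0,0,1],[-0.101,-0.292,0.192,0,0,0,1],[-0.101,-0.292,0.11,0,0,0,1],[-0.101,-0.292,0.054,0,0,0,1],[-0.101,-0.292,0.054,0,0,0,1]]
  ]
}}

```text
clock: 12.8
eef_pos: [507.9, 72.3, 148.1]
eef_rot: [-3.139, -0.004, 2.715]
wrist_force: [0.4, -0.4, 1.9]
finger_gap: 0.5
finger_force: 0.0
```

```bash
python3 - <<'E'
from plan import *
levang();st()
E
```

```text
top 64 v=0.97 spread 0.05
  line v 0.99
side 116 v=0.99 spread 0.04
  line v 0.99
12.9 [509.6  72.6 151.9] [3.141e+00 1.000e-03 2.715e+00] [-0.43 -0.12  0.13] [ 0.086 -0.168  0.027]
```

Request:
{"fn": "servo_tool", "kwargs": {
  "motion": [
    [[0,0,-0.008,0,0,0,1],[0,0,-0.014,0,0,0,1],[0.002,-0.001,-0.019,0,0,0,1],[0.003,-0.001,-0.023,0,0,0,1],[0.003,-0.001,-0.023,0,0,0,1],[0.003,-0.001,-0.023,0,0,0,1]]
  ]
}}

```text
clock: 13.5
eef_pos: [512.1, 71.5, 141.6]
eef_rot: [3.14, 0.004, 2.715]
wrist_force: [-0.9, -3.0, 11.3]
finger_gap: 0.7
finger_force: 5.3
```

```bash
python3 - <<'E'
from plan import *
levang();st()
p=np.array([511,70.5,139.5]);g=lever(.7,gap=8);out(p,[np.r_[g[:2],220],g]);out(g,[lever(v) for v in np.arange(.9,2.81,.1)])
E
```

```text
top 71 v=0.91 spread 0.05
  line v 0.97
side 114 v=0.95 spread 0.05
  line v 0.95
13.6 [512.1  71.5 141.7] [3.14  0.004 2.715] [ 0.35 -1.76 11.58] [-0.423 -0.37   0.01 ]
0.017,0.303,0.161 [520. 222. 220.]
0.017,0.303,-0.031 [520. 222. 124.]
0.045,-0.002,0.000 [542. 221. 124.]
0.060,-0.005,0.000 [550. 220. 124.]
0.072,-0.008,0.000 [555. 218. 124.]
0.082,-0.011,0.000 [560. 217. 124.]
0.092,-0.015,0.000 [565. 215. 124.]
0.101,-0.020,0.000 [570. 212. 124.]
0.111,-0.026,0.000 [575. 209. 124.]
0.120,-0.033,0.000 [580. 206. 124.]
0.129,-0.041,0.000 [584. 202. 124.]
0.137,-0.050,0.000 [588. 197. 124.]
0.144,-0.060,0.000 [592. 192. 124.]
0.150,-0.071,0.000 [595. 187. 124.]
0.155,-0.083,0.000 [597. 181. 124.]
0.159,-0.096,0.000 [599. 174. 124.]
0.162,-0.109,0.000 [600. 168. 124.]
0.163,-0.123,0.000 [601. 161. 124.]
0.163,-0.137,0.000 [601. 154. 124.]
0.160,-0.151,0.000 [600. 147. 124.]
0.158,-0.162,0.000 [599. 141. 124.]
0.155,-0.174,0.000 [597. 135. 124.]
```

Request:
{"fn": "servo_tool", "kwargs": {
  "motion": [
    [[0,0,0.09,0,0,0,1],[-0.01,0,0.161,0,0,0,1],[0,0.1,0.161,0,0,0,1],[0.01,0.2,0.161,0,0,0,1],[0.017,0.303,0.161,0,0,0,1],[0.017,0.303,0.161,0,0,0,1],[0.017,0.303,0.06,0,0,0,1],[0.017,0.303,-0.031,0,0,0,1],[0.017,0.303,-0.031,0,0,0,1],[0.017,0.303,-0.031,0,0,0,1]]
  ]
}}

```text
clock: 14.6
eef_pos: [519.7, 222.9, 125.5]
eef_rot: [3.141, 0.0, 2.715]
wrist_force: [0.5, -0.5, 0.4]
finger_gap: 0.4
finger_force: 0.0
```

Request:
{"fn": "servo_tool", "kwargs": {
  "motion": [
    [[0.025,0,0,0,0,0,1],[0.045,-0.002,0,0,0,0,1],[0.06,-0.005,0,0,0,0,1],[0.072,-0.008,0,0,0,0,1],[0.077,-0.009,0,0,0,0,1],[0.077,-0.009,0,0,0,0,1]]
  ]
}}

```text
clock: 15.2
eef_pos: [557.9, 218.6, 124.1]
eef_rot: [3.141, 0.0, 2.715]
wrist_force: [-0.5, 1.1, 2.1]
finger_gap: 0.5
finger_force: 0.9
```

```bash
python3 - <<'E'
from plan import *
force(12)
E
```

```text
F [-2.07  1.1   1.76] +- [0.53 0.38 0.46] M [ 0.211  0.225 -0.012] [0.044 0.081 0.017] [557.6 218.7 124. ] 15.8
```

It now takes about 2.2 N at v≈1.13, which is right, so I close the lever.

Request:
{"fn": "servo_tool", "kwargs": {
  "motion": [
    [[0.005,-0.002,0,0,0,0,1],[0.015,-0.006,0,0,0,0,1],[0.024,-0.011,0,0,0,0,1],[0.034,-0.017,0,0,0,0,1],[0.043,-0.024,0,0,0,0,1],[0.052,-0.032,0,0,0,0,1],[0.06,-0.041,0,0,0,0,1],[0.067,-0.051,0,0,0,0,1],[0.067,-0.051,0,0,0,0,1]]
  ]
}}

```text
clock: 16.7
eef_pos: [591.0, 192.9, 123.3]
eef_rot: [-3.141, -0.002, 2.715]
wrist_force: [-5.0, 3.7, -1.1]
finger_gap: 0.6
finger_force: 2.5
```

Request:
{"fn": "servo_tool", "kwargs": {
  "motion": [
    [[0.006,-0.011,0,0,0,0,1],[0.011,-0.023,0,0,0,0,1],[0.015,-0.036,0,0,0,0,1],[0.018,-0.049,0,0,0,0,1],[0.019,-0.063,0,0,0,0,1],[0.019,-0.077,0,0,0,0,1],[0.018,-0.084,0,0,0,0,1],[0.018,-0.084,0,0,0,0,1]]
  ]
}}

```text
clock: 17.5
eef_pos: [600.3, 150.3, 124.1]
eef_rot: [-3.141, 0.001, 2.714]
wrist_force: [0.2, 0.3, 0.7]
finger_gap: 0.2
finger_force: 0.0
```

```bash
python3 - <<'E'
from plan import *
st();levang()
E
```

```text
17.5 [600.3 150.3 124.1] [-3.141e+00  1.000e-03  2.714e+00] [0.16 0.26 0.71] [ 0.074 -0.095  0.008]
top 0 
side 168 v=2.47 spread 0.21
  line v 1.71
```

The force has dropped to zero, so it has gone over centre. A gentle nudge will confirm the stop, then I back away.

Request:
{"fn": "servo_tool", "kwargs": {
  "motion": [
    [[-0.001,-0.006,0,0,0,0,1],[-0.002,-0.01,0,0,0,0,1],[-0.003,-0.014,0,0,0,0,1],[-0.003,-0.014,0,0,0,0,1]]
  ]
}}

```text
clock: 18.0
eef_pos: [598.8, 144.8, 124.0]
eef_rot: [3.14, 0.0, 2.715]
wrist_force: [2.8, 5.5, -1.2]
finger_gap: 0.8
finger_force: 2.9
```

Request:
{"fn": "servo_tool", "kwargs": {
  "motion": [
    [[0.02,0.045,0,0,0,0,1],[0.02,0.045,0.1,0,0,0,1],[0.02,0.045,0.2,0,0,0,1],[0.02,0.045,0.3,0,0,0,1],[-0.05,-0.05,0.4,0,0,0,1],[-0.15,-0.1,0.45,0,0,0,1],[-0.24,-0.1,0.45,0,0,0,1],[-0.24,-0.1,0.45,0,0,0,1],[-0.24,-0.1,0.45,0,0,0,1]]
  ]
}}

```text
clock: 18.9
eef_pos: [477.0, 93.6, 351.2]
eef_rot: [3.14, 0.003, 2.715]
wrist_force: [1.0, 0.4, 1.1]
finger_gap: 0.3
finger_force: 0.0
```

```bash
python3 - <<'E'
from plan import *
st();levang()
from h import grab
grab('wrist','w3.png')
E
```

```text
18.9 [477.   93.6 351.2] [3.140e+00 3.000e-03 2.715e+00] [0.99 0.38 1.14] [ 0.025 -0.099 -0.032]
top 0 
side 195 v=2.54 spread 0.04
  line v 2.58
```

View pics/w3.png

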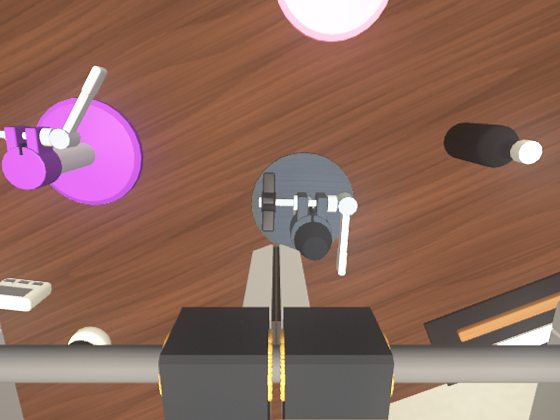

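The lever is shut along +x beside the collar, running from (347,205) to (342,272). The bystanders have not moved and the arm is clear.

```bash
python3 -c "
from cell import manip
print(manip.sign_off())"
```

```text
the job is handed in; nothing more can be done
None
```

The collar is locked and the job is handed in: after about 1.3 rad of nut tightening, the lever met about 2 N near 1.13 rad (just past straight out), then closed home on its stop and was released, with spray, timer and wax untouched.

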